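# Turn the ball dish to face the delivery bin

## Robot

A 6-joint arm with a two-finger parallel gripper is mounted at the origin on the work surface. World frame = base frame: x ahead of the robot, y to its left, z up, the work surface at z = 0. Lengths are in m, angles in degrees, forces in N, time in s.
With the tool pointing down it reaches from about 0.425 to 1.125 m from the base axis. Payload 14.9 kg.
Tool frame: the origin (TCP) lies between the finger pads; the fingertips stand arm.nose_length ahead of it and the grasp point (between the pads) lies 2 mm behind it (arm.nose_length is the distance from the TCP to the fingertips, in m); z points along the fingers, y is the line along which they close (so a half turn about z gives the same grasp; the last joint's range is limited). The gripper opens to 91 mm and grips with 3 to 60 N. Pads are 32 mm wide; open, the fingers measure 118 mm over their backs; the gripper's body (76 mm by 178 mm) begins 60 mm behind the grasp point.
Start: joints at [-75.247, 21.709, 99.362, -0, 58.929, -1.908], TCP at [0.201, -0.671, 0.231] pointing down, gripper open.
Joint ranges: [-158.91, 158.91], [-42.39, 125.64], [0.06, 152.35], [-60.88, 240.88], [17.5, 164.5], [-176.32, 176.32]. Speed limits (degrees/s): [108.29, 108.29, 136.94, 180, 180, 180].

## Interface

Orientations are given as [roll, pitch, yaw] about the fixed x, y, z axes, in that order (R = Rz(yaw) Ry(pitch) Rx(roll)).
In Python, from bench import arm gives the robot as it stands.
- The arm moves only by the shell command python3 -m pendant 'ROWS' [FORCE]. ROWS is JSON, a list of rows, each a list of 5 numbers: the gripper command: -1 is shut, 1 is fully open, values between are in proportion, then the shift along the tool's x, y, z in mm, then the turn about the tool's z in degrees. A call has 1 to 20 rows; each row shifts and turns the commanded pose from where the row before left it, along the tool's axes as they then stand; what a row does not reach is not made up. A row lasts 1/10 s, in which the tool goes at most 50 mm and 8.59 degrees, less where a joint would pass 70% of its speed; a pose out of reach is approached as far as the arm can. A call is refused whole if a number of a shift passes 50 or a number of a turn 8.59, either way. A call with a gripper value outside its range is refused whole. The fingers move at their own pace and stop on an object; FORCE is the grip in N (left out, the last holds). Time passes only in rows, so rows that do not move let the fingers close. It gives the time, the measured TCP pose, the force, the opening and the grip force at its end, in the units of the state.
- arm.get_state(): the state, without advancing time (a new reading comes with each control period).
- arm.camera(name): name is "side" or "top"; returns a dict with "image" (384x512x3 uint8, blue, green, red), "camera_matrix" (3x3 intrinsics, pixels), "R" (3x3) and "t" (3): a world point X has camera coordinates R X + t. Camera axes: x right, y down, z forward; pixel columns grow to the right and rows downward; lengths in m; the calibration is good to about 2 mm. A picture is of the moment at which its call begins. There is no depth.
- arm.sign_off(): hands the job in; it is judged then, once.
The state is a dict: "clock": time; "q": joint angles; "joint_velocities": joint speeds; "effort": joint torques, N m; "ee_pos": TCP position; "ee_rot": TCP orientation; "force": force on the tool from outside, world axes, zero at the start; "wrist_torque": the same for the moment, N m; "finger_gap": finger opening in m; "grip_force": force on a finger pad.
Only numpy, scipy, OpenCV 4.12 (cv2) and the standard library are available. Lean on these libraries where they do the work, as an engineer would, in place of code of your own. Each camera call takes 0.05 s, during which the arm holds its last target. There are 200 camera calls.

## Task

Turn the keeper on the pine stand until its tongue points along the steel rib, so the dish is freed, and let go of the keeper. Then lift the dish by its arch handle straight up, at least 6 cm clear of the stand, and only then turn it about a quarter turn so that its pouring lip faces the pull tab of the white bin, keeping the dish level and the loose ball in its middle, and leaving the vials, organizer and cap alone. Finish still holding the dish there, level and still, above the stand: do not put it down or let go.

Things in the scene. Friction and masses are not known exactly. Their poses are not given: they have to be found in the camera images.
- dish_grip (a point): Grip point: centre of the wooden bar of the dish's fixed arch handle, on the dish's axis, 76 mm above its underside. The bar is 100 mm long (dish y), 12 mm thick (x), 20 mm tall, its underside 35 mm above the ball's top. Thin steel uprights at y = +-65 mm carry it. z is up, x points to the pouring lip.
- dish_mid (a point): Point on the dish's axis 18 mm above its underside, where the ball's centre lies when centred. Axes as dish_grip. The loose white ceramic dish is 128 mm across, 24 mm high, 180 to 290 g; its inside is a shallow cone rising 10 degrees from the middle. It stands on the stand under the keeper's tongue.
- lip_tip (a point): End of the dish's pouring lip, a small open channel 24 mm wide on the rim, 84 mm from the dish's axis along its +x, the only one.
- ball_center (a point): Centre of the loose steel ball, 26 mm across, 50 to 85 g, lying in the middle of the dish; it rolls if the dish is tilted or jerked. Its axes turn as it rolls.
- keeper_fin (a point): Grip point of the keeper (turn button), on its vertical pivot, 76 mm above the table: in its upright black fin, 40 mm long (x), 12 mm thick (y), from 20 mm below to 16 mm above this point. x points along the steel tongue (65 mm from the pivot, 14 mm wide, 6 mm thick) just under the fin, at first over the dish's rim, 10 mm above it. Pivot 105 mm from the dish's axis.
- keeper (a joint): Angle of the keeper in rad, positive anticlockwise seen from above; 0: the tongue points at the seat centre, over the dish; 1.2: it points along the steel rib. Light friction keeps it where it is left; it turns from -1.9 to 1.9.
- keeper_mark (a point): Middle of the steel rib on the stand's board (28 mm long, 5 mm wide, 6 mm high), 52 mm from the keeper's pivot; seen from above it runs straight away from the pivot, and the tongue should lie over it.
- stand: The fixed pine board under the dish, 225 x 150 mm, 16 mm thick. The origin is on its underside below the dish's seat centre; the keeper's pivot is 105 mm away along its -x.
- bin_tab (a point): Middle of the pull tab, 44 mm wide, in the middle of the upper front edge of the white tilt-out bin, about 115 mm above the table. The fixed bin (180 mm wide) is tilted out under a little pine shelf unit 230 mm wide, 209 mm high, reaching 240 mm beyond the tab, away from the robot. It is to the left or right of the stand.
- vial_a: Bystander: upright orange vial, 34 mm across, 75 mm high; origin at its underside.
- vial_b: Bystander: a second such vial.
- organizer: Bystander: flat green organizer box with seven lids, 70 x 160 x 27 mm; origin at its underside.
- bottle_cap: Bystander: steel bottle cap, 32 mm across, 8 mm high; origin at its underside.
There are look-alikes about, which are no part of the job. What is meant by the part that bears dish_grip is not blue or red, and is the smaller of those in its own colour.

How it is judged (in metres and radians):
On the way, in this order (a step that is already met when the one before it is completed fails the run):
1. the keeper points along the steel rib and is let go (value of joint keeper between 1 and 1.4 rad and contact force between the fingers and keeper below 0.1 N), for 0.2 s.
2. the dish is lifted level off the stand with the ball in its middle (height (world z) of dish_mid above 0.064 m and contact force between dish and stand below 0.05 N and angle between dish_mid's own z axis and vertical below 0.12 rad and horizontal distance between ball_center and dish_mid below 0.016 m and distance between ball_center and dish_mid below 0.022 m), for 0.2 s.
At the end, for the whole second after the job is handed in: Dish held by the fingers alone, 50 mm or more above the stand, within 80 mm of its seat centre in plan, level to 0.12 rad, still; bin tab within 70 mm of the lip's line; ball untouched, within 16 mm of the dish's middle; keeper within 0.2 rad of the rib (value of joint keeper between 1 and 1.4 rad and angle between dish_mid's own z axis and vertical below 0.12 rad and horizontal distance between ball_center and dish_mid below 0.016 m and distance between ball_center and dish_mid below 0.022 m and y of bin_tab in the frame of dish_mid between -0.07 and 0.07 m and x of bin_tab in the frame of dish_mid above 0.1 m and height (world z) of dish_mid above 0.084 m and horizontal distance between dish_mid and stand below 0.08 m and linear speed of dish below 0.04 m/s and angular speed of dish below 0.2 rad/s and contact force between the fingers and dish above 1 N and contact force between dish and stand below 0.05 N and contact force between each of the arm, the fingers and ball below 0.05 N); the arm keeps its last pose, push and grip.
It fails at once if the ball rolls away from the middle of the dish (distance between ball_center and dish_mid above 0.035 m).
It fails at once if the dish is tilted (angle between dish_mid's own z axis and vertical above 0.3 rad).
It fails at once if the dish is turned to the bin while it stands on the stand (y of bin_tab in the frame of dish_mid between -0.07 and 0.07 m and x of bin_tab in the frame of dish_mid above 0.1 m and contact force between dish and stand above 0.2 N).
It fails at once if a bystander is disturbed (distance of any of vial_a, vial_b, organizer, bottle_cap from where it was at the start of the episode above 0.02 m).
It also fails if it takes over 51 s, if anything falls off the work surface, if the arm or the gripper's body presses on something with over 40 N, if the wrist force passes 120 N, or if a joint passes its speed limit or range.

## Working session

There is one attempt and no reset: what is moved stays moved. The work goes in short steps, Python scripts to look and compute and a shell command to move; the robot and the scene stay as the last step left them, time stands still between calls to the robot, and variables do not carry over. Pictures are saved under pics/ and viewed, at most 10 in all, crops included, and the job is handed in when it is done.

```bash
mkdir -p pics; cat > h.py <<'E'
import numpy as np,cv2
from bench import arm
def cam(n):
    c=arm.camera(n); return c["image"],np.array(c["camera_matrix"]),np.array(c["R"]),np.array(c["t"])
def ray(c,u,v):
    _,K,R,t=c; o=-R.T@t; d=R.T@np.linalg.solve(K,[u,v,1.]); return o,d/np.linalg.norm(d)
def onz(c,u,v,z):
    o,d=ray(c,u,v); return o+d*(z-o[2])/d[2]
def tri(c1,p1,c2,p2):
    o1,d1=ray(c1,*p1);o2,d2=ray(c2,*p2)
    s=np.linalg.lstsq(np.c_[d1,-d2],o2-o1,rcond=None)[0]
    a=o1+s[0]*d1;b=o2+s[1]*d2; return (a+b)/2,np.linalg.norm(a-b)
def proj(c,X):
    _,K,R,t=c; p=K@(R@np.array(X)+t); return p[:2]/p[2]
E
python3 - <<'E'
from h import *
for n in("top","side"):
    c=cam(n); cv2.imwrite(f"pics/{n}0.png",cv2.resize(c[0],(800,600),interpolation=cv2.INTER_CUBIC))
    print(n,-c[2].T@c[3])
print(arm.get_state(),arm.nose_length)
E
```

```text
top [ 0.3797708  -0.09084835  1.19238988]
side [0.36896028 0.73892609 0.89304104]
{'clock': 0.1, 'q': array([-7.52468141e+01,  2.17368788e+01,  9.93922521e+01,  8.85983464e-05,
        5.89310487e+01, -1.90753358e+00]), 'joint_velocities': array([-0.02539725, -0.03157417, -0.00852094, -0.02655935,  0.05468743,
        0.0590819 ]), 'effort': array([-1.15688610e-03, -7.65042758e+01, -4.35296953e+01,  6.52266503e-02,
        3.98046453e-02, -3.23363429e-05]), 'ee_pos': array([ 0.20060271, -0.67027305,  0.23033724]), 'ee_rot': array([-1.79939856e+02, -2.07897016e-03,  1.66606726e+01]), 'force': array([-0.04186518, -1.33242642,  0.46958466]), 'wrist_torque': array([ 0.02939484,  0.0127016 , -0.03852747]), 'grip_force': 0.0, 'finger_gap': 0.0912861734512257} 0.017
```

View pics/top0.png

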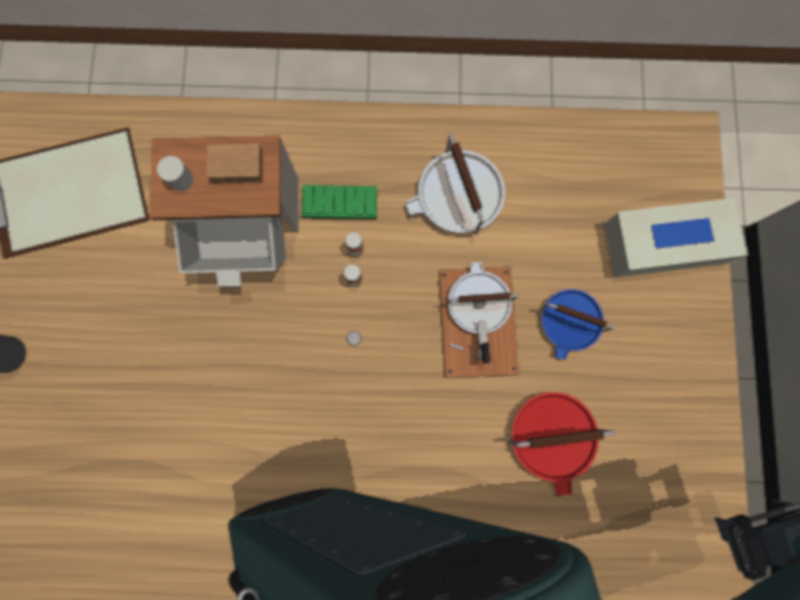

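View pics/side0.png

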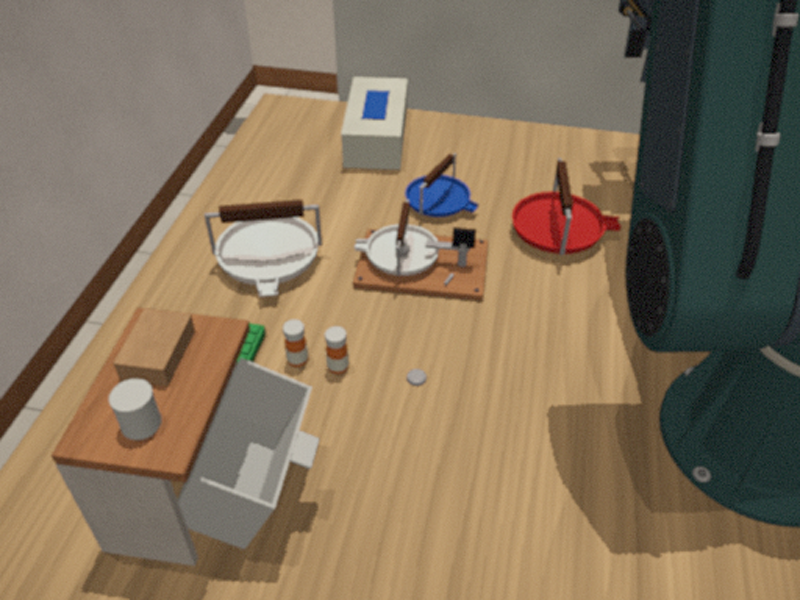

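The top view shows four dishes with arch handles: a large white one at (460,192), a small white one on the pine stand at (480,302), a blue one at (572,320) and a red one at (555,437). The one meant is the small white dish on the stand: it is neither blue nor red, it is the smaller white, and it sits under the keeper. The bin tab is at (229,278). I'll confirm with an enlarged crop.

```bash
python3 - <<'E'
from h import *
T=cam("top");S=cam("side")
a=cv2.resize(T[0][162:246,275:340],None,fx=6,fy=6,interpolation=cv2.INTER_CUBIC)
b=cv2.resize(S[0][125:195,225:315],None,fx=4.4,fy=4.4,interpolation=cv2.INTER_CUBIC)
im=np.zeros((520,800,3),np.uint8); im[:504,:390]=a; im[:b.shape[0],400:400+b.shape[1]]=b[:, :400]
cv2.imwrite("pics/crop1.png",im)
k=1/1.5625
for n,u,v,z in[("dish rim c",480,302,.04),("fin",484,352,.09),("tab",229,278,.115),("st1",443,268,.016),("st2",510,266,.016),("st3",518,375,.016),("st4",445,377,.016),("vial",353,242,.075),("vial",351,272,.075),("cap",354,338,.008),("lip",476,266,.04)]:
    print(n,onz(T,u*k,v*k,z).round(4))
print("tab tri",tri(T,(229*k,278*k),S,(306*k,450*k)))
E
```

```text
dish rim c [ 0.5748 -0.261   0.04  ]
fin [ 0.4698 -0.2613  0.09  ]
tab [0.5963 0.2262 0.115 ]
st1 [ 0.6488 -0.1873  0.016 ]
st2 [ 0.6567 -0.3274  0.016 ]
st3 [ 0.431  -0.3416  0.016 ]
st4 [ 0.4236 -0.1937  0.016 ]
vial [ 0.6837 -0.0026  0.075 ]
vial [ 0.6225 -0.0009  0.075 ]
cap [ 0.4989 -0.0068  0.008 ]
lip [ 0.6492 -0.2529  0.04  ]
tab tri (array([0.59625604, 0.22794453, 0.10823097]), np.float64(0.0028211163234738846))
```

View pics/crop1.png

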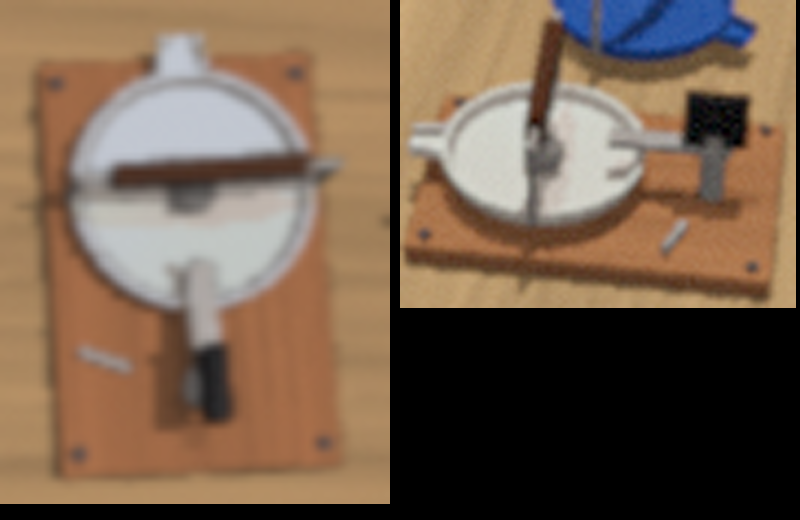

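The crop confirms the small white dish on the pine stand: lip at about (180,50), bar at (210,170), tongue over the near rim at (200,270), black fin at (215,382), and rib at (105,360), which is to the left and matches a positive turn. Next I'll measure it with masks.

```bash
cat > m.py <<'E'
from h import *
def blob(c,box,f):
    x0,x1,y0,y1=box; im=c[0][y0:y1,x0:x1].astype(int); m=f(im[...,0],im[...,1],im[...,2]).astype(np.uint8)
    n,l,s,ce=cv2.connectedComponentsWithStats(m,connectivity=8)
    i=1+np.argmax(s[1:,4]); ys,xs=np.nonzero(l==i); p=np.c_[xs+x0,ys+y0].astype(np.float32)
    return p,cv2.minAreaRect(p)
black=lambda b,g,r:(r<75)&(b<75)&(abs(r-b)<25)
brown=lambda b,g,r:(r<120)&(r-b>18)
E
python3 - <<'E'
from m import *
T=cam("top");S=cam("side")
ft,rt=blob(T,(304,318,215,236),black); fs,rs=blob(S,(285,320,140,162),black)
bt,qt=blob(T,(284,330,184,196),brown); bs,qs=blob(S,(250,262,128,158),brown)
for n,p,r in(("fin top",ft,rt),("fin side",fs,rs),("bar top",bt,qt),("bar side",bs,qs)): print(n,len(p),p.min(0),p.max(0),p.mean(0).round(1),np.round(r[0],1),np.round(r[1],1),round(r[2],1))
print("fin tri",tri(T,ft.mean(0),S,fs.mean(0)))
print("bar tri",tri(T,bt.mean(0),S,bs.mean(0)),"bar onz",onz(T,*bt.mean(0),.1))
v=cv2.fitLine(bt,cv2.DIST_L2,0,.01,.01).ravel(); a=onz(T,v[2]-15*v[0],v[3]-15*v[1],.1)-onz(T,v[2]+15*v[0],v[3]+15*v[1],.1)
print("bar dir yaw of dish",np.degrees(np.arctan2(-a[0],a[1])))
P=lambda x,y:(275+(x-2.5)/6,162+(y-2.5)/6)
st=[onz(T,*P(*p),.016) for p in((40,62),(308,54),(338,468),(58,475))]
c=np.mean(st,0);ax=(st[0]+st[1]-st[2]-st[3]);print("stand c",c,"yaw",np.degrees(np.arctan2(ax[1],ax[0])))
print("rim c",onz(T,*P(192,190),.039),"lip",onz(T,*P(181,35),.04))
r1,r2=onz(T,*P(80,352),.022),onz(T,*P(130,367),.022);d=r2-r1;print("rib",(r1+r2)/2,np.degrees(np.arctan2(-d[1],-d[0])))
t1,t2=onz(T,*P(200,265),.056),onz(T,*P(206,345),.056);d=t1-t2;print("tongue",t1,t2,np.degrees(np.arctan2(d[1],d[0])))
E
```

```text
fin top 57 [307. 220.] [312. 231.] [309.8 225.3] [309.5 225.5] [11.  5.] 90.0
fin side 138 [290. 146.] [303. 158.] [296.3 152. ] [296.3 152.1] [12.4 11.4] 6.3
bar top 101 [294. 188.] [326. 192.] [310.1 190. ] [310. 190.] [ 3.1 32.2] 86.4
bar side 102 [254. 130.] [261. 152.] [257.7 140.8] [257.8 141.2] [ 5.  22.8] 12.1
fin tri (array([ 0.47094487, -0.26356826,  0.07636072]), np.float64(2.3710881545735913e-05))
bar tri (array([ 0.57534909, -0.26106179,  0.09859212]), np.float64(0.0006170338867069446)) bar onz [ 0.57478521 -0.26085726  0.1       ]
bar dir yaw of dish 5.671397421093232
stand c [ 0.54005315 -0.25934783  0.016     ] yaw 3.333401617203924
rim c [ 0.57501678 -0.25922085  0.039     ] lip [ 0.65850938 -0.25319524  0.04      ]
rib [ 0.48600754 -0.21568873  0.022     ] 74.5982956279406
tongue [ 0.53295202 -0.26088127  0.056     ] [ 0.49160994 -0.26394456  0.056     ] 4.237655155343016
```

```bash
python3 -m pendant '[[1,10,-8,0,0],[1,20,-17,0,0],[1,28,-23,0,0],[1,28,-23,0,0],[1,28,-23,0,0],[1,28,-23,0,0],[1,28,-23,0,0],[1,28,-23,0,0],[1,28,-23,0,0],[1,28,-23,0,0],[1,28,-23,0,0],[1,28,-23,0,0],[1,28,-23,0,0],[1,28,-23,0,0],[1,8,-10,0,0],[1,0,0,0,6.4],[1,0,0,0,6.3],[1,0,0,0,0],[1,0,0,0,0]]' 8
```

```text
clock: 2.2
ee_pos: [0.4695, -0.2653, 0.2309]
ee_rot: [-180.0, 0.0, 4.1]
force: [-0.1, 0.3, -0.3]
finger_gap: 0.0911
grip_force: 0.0
```

```bash
python3 -m pendant '[[0,0,0,10,0],[0,0,0,20,0],[0,0,0,25,0],[0,0,0,25,0],[0,0,0,20,0],[0,0,0,15,0],[0,0,0,10,0],[0,0,0,10,0],[0,0,0,8,0],[0,0,0,6,0],[0,0,0,0,0],[-0.3,0,0,0,0],[-0.5,0,0,0,0],[-0.7,0,0,0,0],[-1,0,0,0,0],[-1,0,0,0,0],[-1,0,0,0,0]]' 6
```

```text
clock: 3.9
ee_pos: [0.47, -0.2655, 0.0822]
ee_rot: [180.0, -0.0, 4.0]
force: [-0.3, 1.3, 4.8]
finger_gap: 0.0125
grip_force: 7.2
```

```bash
python3 -m pendant '[[-1,0,0,0,-2],[-1,0,0,0,-4],[-1,0,0,0,-5],[-1,0,0,0,-5],[-1,0,0,0,-5],[-1,0,0,0,-5],[-1,0,0,0,-5],[-1,0,0,0,-5],[-1,0,0,0,-5],[-1,0,0,0,-5],[-1,0,0,0,-5],[-1,0,0,0,-5],[-1,0,0,0,-5],[-1,0,0,0,-4],[-1,0,0,0,-3],[-1,0,0,0,0],[-1,0,0,0,0]]'
```

```text
clock: 5.6
ee_pos: [0.4707, -0.2664, 0.0822]
ee_rot: [179.9, 0.1, 72.0]
force: [3.3, -7.3, -4.2]
finger_gap: 0.0119
grip_force: 7.0
```

```bash
python3 -m pendant '[[-0.4,0,0,0,0],[0,0,0,0,0],[0,0,0,0,0],[0,0,0,0,0],[0,0,0,-5,0],[0,0,0,-10,0],[0,0,0,-20,0],[0,0,0,-25,0],[0,0,0,-25,0],[0,0,0,-25,0],[0,0,0,-25,0],[0,-10,3,-10,0],[0,-25,8,0,0],[0,-30,10,0,0],[0,-30,10,0,0],[0,-30,10,0,0],[0,-20,5,0,0],[0,0,0,0,0],[0,0,0,0,0]]'
python3 - <<'E'
from m import *
T=cam("top");S=cam("side")
a=cv2.resize(T[0][162:246,275:340],None,fx=6,fy=6,interpolation=cv2.INTER_CUBIC)
b=cv2.resize(S[0][125:195,225:315],None,fx=4.4,fy=4.4,interpolation=cv2.INTER_CUBIC)
im=np.zeros((520,800,3),np.uint8); im[:504,:390]=a; im[:b.shape[0],400:400+b.shape[1]]=b[:, :400]
cv2.imwrite("pics/crop2.png",im)
bt,_=blob(T,(284,330,184,196),brown); bs,_=blob(S,(250,262,128,158),brown)
print("bar tri",tri(T,bt.mean(0),S,bs.mean(0)))
E
```

```text
clock: 7.5
ee_pos: [0.4682, -0.4175, 0.2265]
ee_rot: [-180.0, -0.0, 71.9]
force: [0.5, 0.0, 0.1]
finger_gap: 0.0458
grip_force: 0.0
bar tri (array([ 0.57507597, -0.26015631,  0.09915493]), np.float64(0.0006027195667512146))
```

View pics/crop2.png

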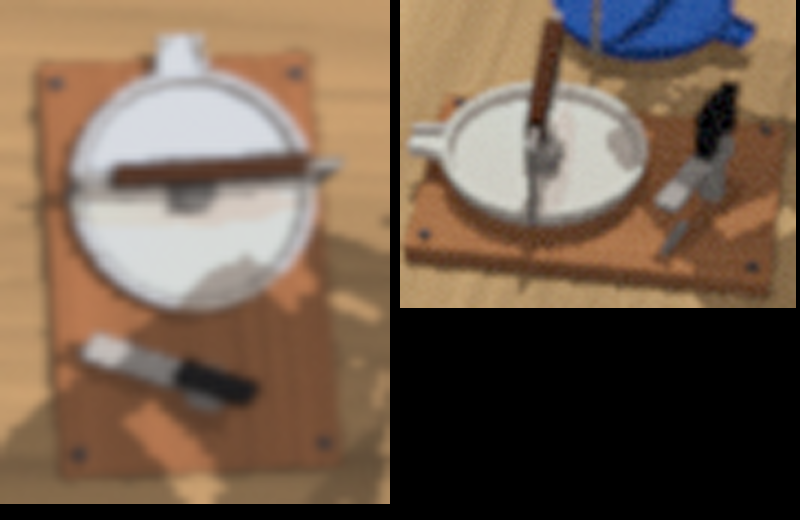

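The keeper's tongue now lies over the rib (tip (100,350), fin (215,383)), the dish and ball have not moved, and the gripper is clear. Moving on to the handle.

```bash
python3 -m pendant '[[0,10,3,0,-2],[0,23,6.6,0,-3],[0,0,0,0,-6],[0,0,0,0,-6],[0,0,0,0,-6.1],[0,0,0,0,0],[0,0,0,0,0]]'
```

```text
clock: 8.3
ee_pos: [0.4876, -0.3879, 0.227]
ee_rot: [180.0, -0.0, 95.0]
force: [0.2, 0.3, -0.6]
finger_gap: 0.0456
grip_force: 0.0
```

```bash
python3 -m pendant '[[0,10,8,0,0],[0,25,20,0,0],[0,30,25,0,0],[0,30,25,0,0],[0,17,14,0,0],[0,7.7,6.7,0,0],[0,0,0,10,0],[0,0,0,20,0],[0,0,0,25,0],[0,0,0,20,0],[0,0,0,10,0],[0,0,0,0,0],[0,0,0,0,0]]' 25
python3 - <<'E'
from h import *
S=cam("side");T=cam("top")
a=cv2.resize(S[0][95:200,215:315],None,fx=5.5,fy=5.5,interpolation=cv2.INTER_CUBIC)
cv2.imwrite("pics/c3.png",a)
E
```

```text
clock: 9.6
ee_pos: [0.5751, -0.2613, 0.1424]
ee_rot: [180.0, 0.0, 95.0]
force: [0.3, -0.1, -0.8]
finger_gap: 0.0456
grip_force: 0.0
```

View pics/c3.png

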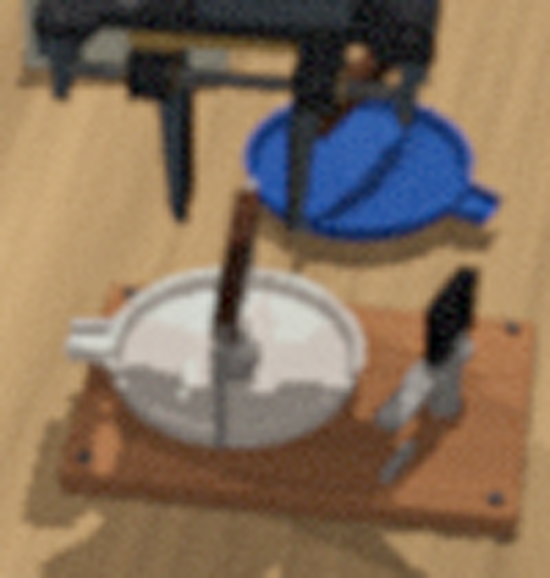

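Fingertips at (178,215) and (295,225) straddle the bar (240,250). I'll descend and then close gently.

```bash
python3 -m pendant '[[0,1,0.4,5,0],[0,0,0,10,0],[0,0,0,12,0],[0,0,0,10,0],[0,0,0,8,0],[0,0,0,5,0],[0,0,0,0,0],[-0.2,0,0,0,0],[-0.4,0,0,0,0],[-0.5,0,0,0,0],[-0.58,0,0,0,0],[-0.64,0,0,0,0],[-0.66,0,0,0,0],[-0.68,0,0,0,0],[-0.7,0,0,0,0]]' 5
```

```text
clock: 11.2
ee_pos: [0.5756, -0.2598, 0.092]
ee_rot: [180.0, 0.0, 95.1]
force: [0.2, -0.7, 0.4]
finger_gap: 0.0139
grip_force: 0.6
```

```bash
python3 -m pendant '[[-0.72,0,0,0,0],[-0.74,0,0,0,0],[-0.76,0,0,0,0],[-0.8,0,0,0,0],[-0.85,0,0,0,0],[-1,0,0,0,0],[-1,0,0,0,0]]' 5
```

```text
clock: 11.9
ee_pos: [0.5756, -0.2598, 0.0921]
ee_rot: [180.0, 0.0, 95.1]
force: [2.3, 0.1, 4.7]
finger_gap: 0.0121
grip_force: 5.0
```

```bash
python3 -m pendant '[[-1,0,0,0,0],[-1,0,0,0,0],[-1,0,0,0,0],[-1,0,0,-1,0],[-1,0,0,-2,0],[-1,0,0,-3,0],[-1,0,0,-4,0],[-1,0,0,-5,0],[-1,0,0,-6,0],[-1,0,0,-7,0],[-1,0,0,-8,0],[-1,0,0,-8,0],[-1,0,0,-8,0],[-1,0,0,-8,0],[-1,0,0,-7,0],[-1,0,0,-6,0],[-1,0,0,-4,0],[-1,0,0,-3,0],[-1,0,0,-2,0],[-1,0,0,0,0]]' 25
python3 -m pendant '[[-1,0,0,-1,0],[-1,0,0,-2,0],[-1,0,0,-2,0],[-1,0,0,-1,0],[-1,0,0,0,0],[-1,0,0,0,0],[-1,0,0,0,0]]'
python3 - <<'E'
from h import *
S=cam("side");T=cam("top")
a=cv2.resize(S[0][65:200,215:315],None,fx=4,fy=4,interpolation=cv2.INTER_CUBIC)
b=cv2.resize(T[0][150:246,265:350],None,fx=4.5,fy=4.5,interpolation=cv2.INTER_CUBIC)
im=np.zeros((540,800,3),np.uint8); im[:,:400]=a; im[:432,410:410+b.shape[1]]=b
cv2.imwrite("pics/c4.png",im)
E
```

```text
clock: 13.9
ee_pos: [0.5754, -0.2597, 0.174]
ee_rot: [180.0, 0.0, 95.1]
force: [0.9, -0.1, -2.4]
finger_gap: 0.0118
grip_force: 25.0
clock: 14.6
ee_pos: [0.5753, -0.2597, 0.1799]
ee_rot: [-180.0, -0.0, 95.1]
force: [-0.5, -0.5, -1.7]
finger_gap: 0.0121
grip_force: 25.0
```

View pics/c4.png

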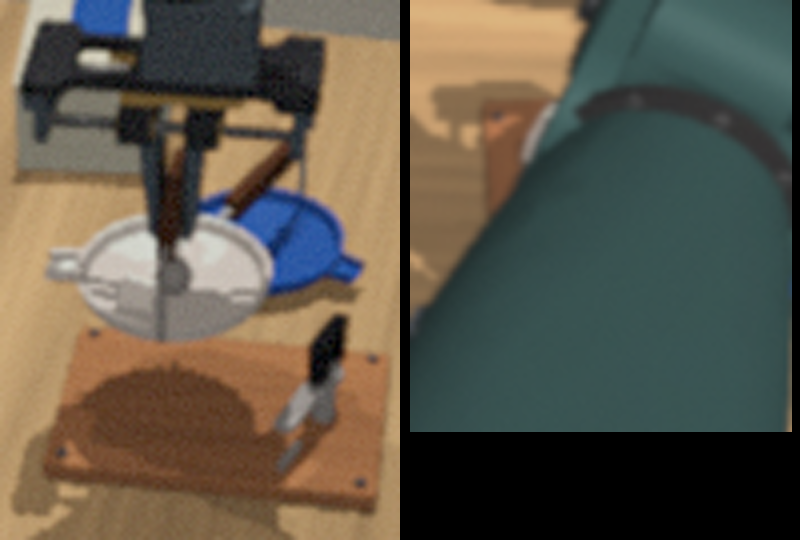

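The dish hangs level about 88 mm above the stand, with the ball at (173,275) in the middle. Now the gentle turn of about 82.5° anticlockwise.

```bash
python3 -m pendant '[[-1,0,0,0,-0.5],[-1,0,0,0,-1],[-1,0,0,0,-1.5],[-1,0,0,0,-2],[-1,0,0,0,-2.5],[-1,0,0,0,-3],[-1,0,0,0,-3],[-1,0,0,0,-3],[-1,0,0,0,-3],[-1,0,0,0,-3],[-1,0,0,0,-3],[-1,0,0,0,-3],[-1,0,0,0,-3],[-1,0,0,0,-3],[-1,0,0,0,-3],[-1,0,0,0,-3],[-1,0,0,0,-3],[-1,0,0,0,-3],[-1,0,0,0,-3],[-1,0,0,0,-3]]'
python3 -m pendant '[[-1,0,0,0,-3],[-1,0,0,0,-3],[-1,0,0,0,-3],[-1,0,0,0,-3],[-1,0,0,0,-3],[-1,0,0,0,-3],[-1,0,0,0,-3],[-1,0,0,0,-3],[-1,0,0,0,-2.5],[-1,0,0,0,-2],[-1,0,0,0,-1.5],[-1,0,0,0,-1],[-1,0,0,0,-0.5],[-1,0,0,0,0],[-1,0,0,0,0],[-1,0,0,0,0],[-1,0,0,0,0],[-1,0,0,0,0],[-1,0,0,0,0]]'
python3 - <<'E'
from h import *
S=cam("side")
cv2.imwrite("pics/c5.png",cv2.resize(S[0][65:200,205:325],None,fx=4.4,fy=4.4,interpolation=cv2.INTER_CUBIC))
E
```

```text
clock: 16.7
ee_pos: [0.5754, -0.2597, 0.1799]
ee_rot: [180.0, -0.0, 147.8]
force: [0.3, -0.2, -3.2]
finger_gap: 0.0117
grip_force: 25.0
clock: 18.6
ee_pos: [0.5754, -0.2597, 0.1799]
ee_rot: [180.0, 0.0, 179.1]
force: [0.6, 0.6, -2.6]
finger_gap: 0.0116
grip_force: 25.0
```

View pics/c5.png

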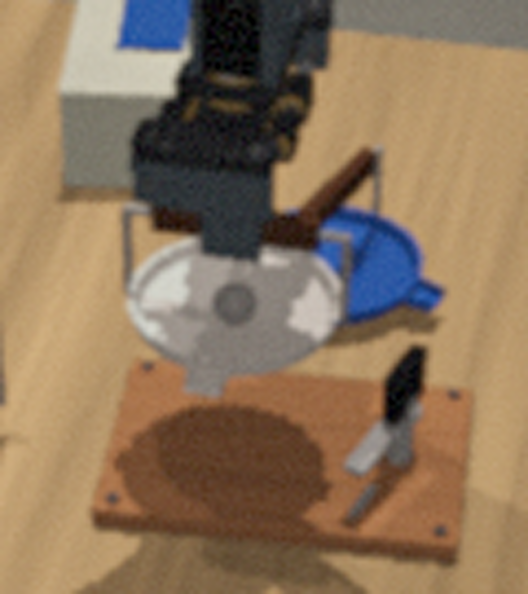

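The lip at (205,385) now points toward the bin, the ball is at (235,303) in the middle of the dish, and the keeper still lies over the rib. I'll check the lip bearing and hand in.

```bash
python3 - <<'E'
from h import *
S=cam("side"); l=onz(S,205+205/4.4,65+385/4.4,.124); d=np.array([.5754,-.2597]); t=np.array([.5963,.227])
e=l[:2]-d; print(l,"lip yaw",np.degrees(np.arctan2(e[1],e[0])),"tab yaw",np.degrees(np.arctan2(*(t-d)[::-1])))
for y in(87,89,91):
    r=np.radians(y); print(y,"lateral",(t-d)@[-np.sin(r),np.cos(r)])
print(arm.sign_off())
E
```

```text
[ 0.57429914 -0.17944363  0.124     ] lip yaw 90.78586433120775 tab yaw 87.5411001893945
87 lateral 0.004600552627070206
89 lateral -0.01240273061574268
91 lateral -0.029390903041794477
the job is handed in; nothing more can be done
None
```

The job is handed in: the keeper lies over the rib and is let go, and the dish is held still and level about 88 mm above the stand, with the ball in its middle and the bin tab about 1–3 cm off the lip's line (limit 7 cm); the hand-in gave no verdict.

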